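Set the bench capper for the taller bottles

TASK

The next house cocktails go into taller bottles, so set the bench bottle capper one hole higher. First press the suction-foot lever down until it snaps over and stays down by itself; then pull the lock plunger's knob out, raise the capping head to the next hole up without letting it drop, and let the pin go fully home in that hole. Finish with the gripper still holding the knob, pin home and foot locked, and leave the other things on the counter undisturbed.

Things in the scene. Friction and masses are not known exactly. Their poses are not given: they have to be found in the camera images.
- capper: Bench bottle capper, fixed to the counter: low aluminium foot 220 x 150 x 36 mm, and on it an upright column of 30 mm square steel tube, top at 406 mm. Origin: on the counter under the column's axis; z up. Its -x side is the front with the bottle seat; its -y side has the column's row of lock holes (10 mm high, 30 mm apart; the round-nosed pin is 8 mm thick), the lock plunger and the foot lever.
- bell (a point): Centre of the underside of the steel capping bell, the small downward cup at the front of the sliding head, 90 mm in front (capper -x) of the column's axis and 45 mm below the lock pin's axis. The head is an aluminium sleeve 50 x 50 x 80 mm round the column with a neck, a ram and, on its +y side, a raised hand lever with a black grip (fixed, reaching 205 mm above the pin).
- capper_head (a joint): Height of the sliding head on the column, m: 0, 0.030, 0.060, 0.090, 0.120 with the pin in the five holes it can reach (it rests about 1 mm lower, as the pin has 1 mm of play up and down). It starts locked at 0.030. Head and plunger weigh 0.45 to 0.85 kg; with the pin pulled clear only the gripper carries them, and the head slides down if let go.
- plunger_knob: Black pull knob of the lock plunger: round grip 24 mm across, axis level along the capper's y. Origin: on that axis, mid-grip; axes parallel to the capper's. Grip from 18 mm towards the column (+y) to 14 mm outward (-y), then a 30 mm flange 5 mm thick. Pin home: origin 81 mm to -y of the column's axis, height 0.215 m + capper_head. Pulls out along -y, rides with the head, free all round.
- lock_pin (a joint): How far the plunger is pulled out, m: 0 fully home in a hole, at most 0.014. The pin is clear of the column from 0.011 on; between holes its nose rests on the column's face at about 0.0105. The spring pushes it home with 5 N at 0 and 9 N at the end; the head's weight on the pin adds a few N of friction, less if the head is held up a little.
- foot_paddle: Black plastic paddle at the end of the suction-foot lever, 34 x 44 x 8 mm, low on the capper's -y side. Origin: centre of its upper face; x along the capper's x (the hinge), -y outward along the lever, z out of the upper face. The hinge lies level along the capper's x, at capper (-0.070, -0.080, 0.030) m; the origin lies 62 mm from it along the lever and 4 mm above the lever's centre line.
- foot_lever (a joint): Angle of the suction-foot lever, rad: 0 sprung up (43 degrees above level), 0.75 pressed fully down, level. It passes over centre at 0.60: let go before that it springs back up, beyond it stays down by itself. Pressing takes about 5 to 8 N on the paddle.
- tall_bottle_a: Loose amber bottle with a steel cap, 60 mm across, 185 mm tall, standing beside the capper on its +y side. Origin: centre of its underside. Leave alone.
- tall_bottle_b: A second such bottle, also on the capper's +y side. Origin: centre of its underside. Leave alone.
- cap_dish: White ceramic dish of crown caps, 108 mm across, 42 mm high, beside the capper's foot on the -y side. Origin: centre of its underside. Leave alone.
- jigger: Steel bar measure, 42 mm across, 95 mm tall, standing in front of the capper's foot (-x). Origin: centre of its underside. Leave alone.
- shaker: Steel cocktail shaker, 86 mm across, 193 mm tall, on the robot's right. Origin: centre of its underside. Leave alone.
- lime_tub: Clear tub of limes, 114 mm across, about 150 mm tall with the limes, on the robot's right. Origin: centre of its underside. Leave alone.
- muddler: Dark wooden muddler, a round stick 28 mm thick and 210 mm long, lying on the counter on the robot's left. Origin: under its middle. Leave alone.

How it is judged (in metres and radians):
On the way, in this order (a step that is already met when the one before it is completed fails the run):
1. the foot lever is down past centre and stays there untouched (value of joint foot_lever above 0.66 rad and contact force between the fingers and foot_paddle below 0.1 N), for 0.2 s.
2. the plunger is pulled, the pin clear of its hole (value of joint lock_pin above 0.0095 m), for 0.05 s.
3. the head is raised towards the next hole with the pin drawn (value of joint capper_head above 0.045 m), for 0.05 s.
At the end, for the whole second after the job is handed in: The head stands in the next hole up (capper_head 0.060 m, give or take 4 mm), the pin is home in that hole (plunger out by less than 2.5 mm), the foot lever is still down past centre (over 0.66 rad), and the gripper's fingers still hold the knob (over 2 N), all at rest (value of joint capper_head between 0.056 and 0.064 m and value of joint lock_pin below 0.0025 m and value of joint foot_lever above 0.66 rad and contact force between the fingers and plunger_knob above 2 N and linear speed of plunger_knob below 0.02 m/s); the arm keeps its last pose, push and grip.
It fails at once if the plunger is pulled before the foot is locked (value of joint lock_pin above 0.007 m and value of joint foot_lever below 0.55 rad).
It fails at once if the head is let drop (velocity of joint capper_head below -0.3 m/s).
It fails at once if a bystander is knocked or moved (distance of any of tall_bottle_a, tall_bottle_b, cap_dish, jigger, shaker, lime_tub, muddler from where it was at the start of the episode above 0.03 m or angle between any of tall_bottle_a, tall_bottle_b, jigger, shaker's own z axis and vertical above 0.5 rad).
It also fails if it takes over 58 s, if anything falls off the work surface, if the arm or the gripper's body presses on something with over 40 N, if the wrist force passes 120 N, or if a joint passes its speed limit or range.

ROBOT

A 7-joint arm with a two-finger parallel gripper is mounted at the origin on the work surface. World frame = base frame: x ahead of the robot, y to its left, z up, the work surface at z = 0. Lengths are in mm, angles in rad, forces in N, time in s.
With the tool pointing down it reaches from about 400 to 875 mm from the base axis. Payload 4.4 kg.
Tool frame: the origin (TCP) lies on the centre line of the jaws, within the pads' length; the fingertips stand 25 mm ahead of it and the grasp point (between the pads) lies 6 mm ahead of it; x points along the fingers, y is the direction in which the jaws open and shut, and the axes are right-handed (so a half turn about x gives the same grasp; the last joint's range is limited). The gripper opens to 85 mm and grips with 20 to 120 N. Pads are 22 mm wide; open, the fingers measure 114 mm over their backs; the gripper's body (76 mm by 85 mm) begins 54 mm behind the grasp point. The pads swing forward as they close: fully open they stand 13 mm farther back than shut.
Start: joints at [1.281, 0.628, 0.038, 1.517, -0.027, 0.996, -0.02], TCP at [144.285, -633.798, 256.313] pointing down, gripper open.
Joint ranges: [-3.06, 3.06], [-0.37, 2.12], [-1.25, 1.32], [0.18, 2.47], [-1.1, 4.24], [0.23, 1.98], [-2.94, 2.94]. Speed limits (rad/s): [2.57, 2.57, 3.14, 3.14, 3.14, 3.14, 3.14].

INTERFACE

Orientations are given as [roll, pitch, yaw] about the fixed x, y, z axes, in that order (R = Rz(yaw) Ry(pitch) Rx(roll)).
In Python, from cell import * gives the robot as it stands. The module is installed in compiled form; this text tells all that it offers.
- The arm moves only by the tool jog_arm, never from a script. Its argument "series" is a list of rows, each a list of 3 entries, a list of its own where there are three numbers: the turn, a rotation vector about the tool's x, y, z in degrees, then the shift along the tool's x, y, z in mm, then the gripper's target within -1 to 1 (shut at 1, half-way at 0, fully open at -1). In form: [[[rx, ry, rz], [dx, dy, dz], hand], ...]. A call has 1 to 8 rows; each row shifts and turns the commanded pose from where the row before left it, along the tool's axes as they then stand; what a row does not reach is not made up. A row lasts 1/8 s, in which the tool goes at most 62.5 mm and 10.7 degrees, less where a joint would pass 70% of its speed; a pose out of reach is approached as far as the arm can. A call is refused whole if a number of a shift passes 62.5 or a number of a turn 10.7, either way. A call with a gripper value outside its range is refused whole. The fingers move at their own pace and stop on an object; the grip force is fixed at half the most. Time passes only in rows, so rows that do not move let the fingers close. It gives the time, the measured TCP pose, the force and the opening at its end, in the units of the state.
- read_state(): the state, without advancing time (a new reading comes with each control period).
- get_image(name): name is "scene" or "top"; returns a dict with "img" (384x512x3 uint8, red, green, blue), "range_z" (384x512 float32, mm along the optical axis (not along the pixel's ray), 0 where there is no reading), "fovy" (degrees; the focal length in pixels is half the picture's height over the tangent of half this angle, whatever the lens; pixels are square), "cx", "cy" (the principal point, pixels), "k1" (the pictures are not rectified: a ray, as slopes to the right and down, at radius r is drawn at 1 + k1 r^2 times it, then the intrinsics apply), "cam_to_world" (4x4, takes a point from camera to world coordinates). Camera axes: x right, y up, looking along -z (the intrinsics and any distortion apply to the point x, -y, -z); pixel columns grow to the right and rows downward; lengths in mm; the calibration is good to about 2 mm. A picture is of the moment at which its call begins.
- finish_job(): hands the job in, once; it reports no verdict.
The state is a dict: "clock": time; "qpos": joint angles; "qd": joint speeds; "tau": joint torques, N m; "eef_pos": TCP position; "tool_rot": TCP orientation; "force": force on the tool from outside, world axes, zero at the start; "torque": the same for the moment, N m; "width": finger opening in mm.
Only numpy, scipy, OpenCV 4.12 (cv2) and the standard library are available. Lean on these libraries where they do the work, as an engineer would, in place of code of your own. Each camera call takes 0.05 s, during which the arm holds its last target. There are 200 camera calls.

## Working session

There is one attempt and no reset: what is moved stays moved. The work goes in short steps, Python scripts to look and compute and a tool call to move; the robot and the scene stay as the last step left them, time stands still between calls to the robot, and variables do not carry over. Pictures are saved under pics/ and viewed, about 8 in all and at most 12, crops included, and the job is handed in when it is done.

Besides the shell and the picture viewer there is one more tool, called after ">>>" by a JSON object that holds its "method" and its "body". jog_arm: Moves the arm, as the interface text tells. Its arguments: {"type":"object","properties":{"series":{"type":"array"}},"required":["series"]}

```bash
mkdir -p pics
cat > h.py <<'E'
from cell import *
import numpy as np, cv2
def grab(n):
    d=get_image(n); np.savez(f'{n}.npz',**d); return d
def load(n): return dict(np.load(f'{n}.npz'))
def intr(d):
    f=d['img'].shape[0]/2/np.tan(np.radians(float(d['fovy']))/2)
    return f,float(d['cx']),float(d['cy']),float(d['k1'])
def ray(d,u,v):
    f,cx,cy,k=intr(d); a=np.array([(u-cx)/f,(v-cy)/f]); s=a.copy()
    for _ in range(30): s=a/(1+k*(s@s))
    return s
def pt(d,u,v,z=None):
    s=ray(d,u,v)
    if z is None: z=float(d['range_z'][int(round(v)),int(round(u))])
    T=d['cam_to_world']; return (T@[s[0]*z,-s[1]*z,-z,1])[:3]
def cloud(d):
    f,cx,cy,k=intr(d); H,W=d['range_z'].shape
    u,v=np.meshgrid(np.arange(W),np.arange(H)); a=np.stack([(u-cx)/f,(v-cy)/f],-1); s=a.copy()
    for _ in range(30): s=a/(1+k*(s**2).sum(-1,keepdims=True))
    z=d['range_z']; P=np.stack([s[...,0]*z,-s[...,1]*z,-z,np.ones_like(z)],-1)
    P=(P@d['cam_to_world'].T)[...,:3]; P[z==0]=np.nan; return P
def proj(d,p):
    f,cx,cy,k=intr(d); c=np.linalg.inv(d['cam_to_world'])@[*p,1]; s=np.array([c[0],-c[1]])/-c[2]
    s=s*(1+k*(s@s)); return s*f+[cx,cy]
def save(img,name): cv2.imwrite(f'pics/{name}.png',img[...,::-1])
E
python3 - <<'E'
from h import *
for n in('scene','top'):
    d=grab(n); print(n,d['fovy'],d['k1'],d['cam_to_world'].round(2).tolist())
    save(cv2.resize(d['img'],(800,600),interpolation=cv2.INTER_CUBIC),n)
print(read_state())
E
```

```text
scene 48.41501220578825 -0.048539346732484424 [[0.56, -0.62, 0.56, 1192.02], [0.83, 0.43, -0.36, -437.16], [-0.02, 0.66, 0.75, 1061.51], [0.0, 0.0, 0.0, 1.0]]
top 46.205942291855436 -0.1534300469095684 [[0.0, 0.99, -0.11, 367.53], [-1.0, 0.0, 0.02, -8.17], [0.02, 0.11, 0.99, 1403.31], [0.0, 0.0, 0.0, 1.0]]
{'clock': 0.1, 'qpos': array([ 1.28118653,  0.62925359,  0.03844563,  1.5182568 , -0.02699121,
        0.99629094, -0.01995499]), 'qd': array([-0.00130104, -0.00173968,  0.00017598, -0.00146429,  0.00119535,
       -0.00165942, -0.00233463]), 'tau': array([ 2.40524998e-03, -5.64523101e+01,  1.23055447e+00, -1.93978214e+01,
        1.14372274e-02,  5.17525506e-03, -5.37738788e-05]), 'eef_pos': array([ 144.17974254, -633.28603369,  255.4846362 ]), 'tool_rot': array([-1.55629647,  1.56910564,  1.80915533]), 'force': array([-0.22906512, -0.04738322, -0.27458442]), 'torque': array([ 0.0351651 ,  0.01976231, -0.00332407]), 'width': 85.4792692801592}
```

View pics/scene.png

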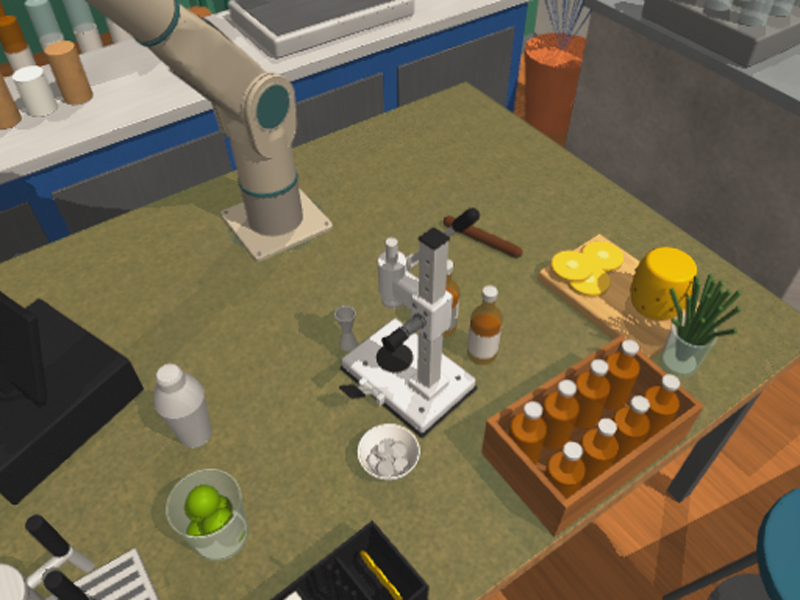

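View pics/top.png

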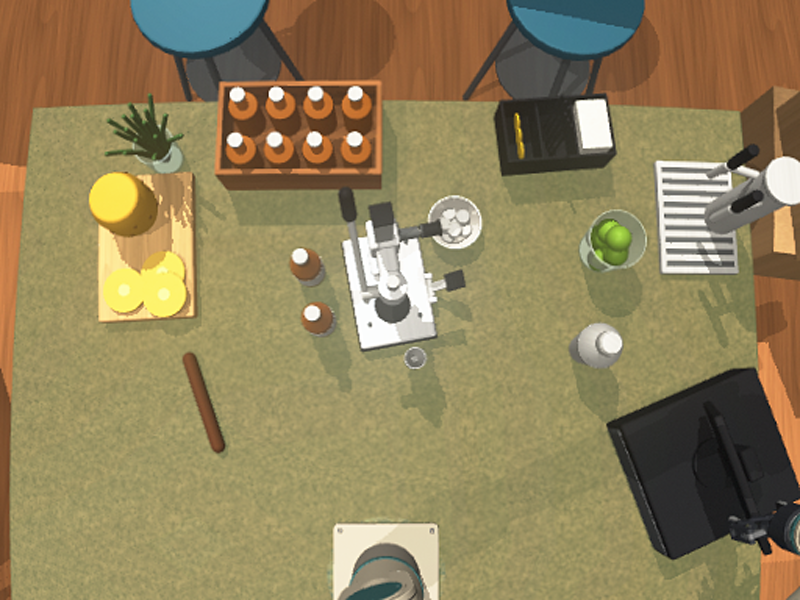

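The scene view has the capper at about (420,340), with the knob at (400,335) and the paddle at (355,390). In the top view the column top is at (381,213), the knob at (425,230), the paddle at (455,280) and the dish at (455,222). Next I'll measure these from the depth clouds.

Run:
```python
from h import *
for n in('top','scene'):
    d=load(n);P=cloud(d);Z=P[...,2];print(n)
    roi=(P[...,0]>350)&(P[...,0]<850)&(abs(P[...,1])<250)
    for nm,lo,hi in(('coltop',398,415),('foot',31,41)):
        m=roi&(Z>lo)&(Z<hi)
        if nm=='foot': m&=d['img'].min(-1)>110
        k,l,s,_=cv2.connectedComponentsWithStats(m.astype(np.uint8))
        for i in np.argsort(-s[1:,4])[:3]+1:
            q=P[l==i]; r=cv2.minAreaRect(q[:,:2].astype(np.float32)); print(nm,s[i,4],np.round(q.mean(0),1),[np.round(x,1) for x in r])
d=load('top')
for nm,(u,v) in dict(knob=(425,230),knob2=(432,230),knob3=(410,231),pad=(455,281),dish=(455,222),jig=(415,358),A=(300,258),B=(312,313),bell=(392,283),hand=(347,203),shaker=(608,344),lime=(616,242),tubcrate=(300,140)).items():
    print(nm,pt(d,u/1.5625,v/1.5625).round(1))
d2=load('scene')
for nm,(u,v) in dict(knob=(400,335),k2=(390,341),pad=(352,391),coltop=(433,238)).items(): print(nm,pt(d2,u/1.5625,v/1.5625).round(1))
a=d['img'][120:230,210:310]; b=d2['img'][140:270,210:310]
a=cv2.resize(a,None,fx=4,fy=4,interpolation=3);b=cv2.resize(b,None,fx=4,fy=4,interpolation=3)
o=np.zeros((520,800,3),np.uint8);o[:440,:400]=a;o[:,400:]=b;save(o,'crop')
```

```text
top
coltop 221 [618.6   5.8 406.4] [array([619. ,   5.9]), array([33.7, 33.9]), np.float64(11.2)]
coltop 37 [612.5  51.3 408.8] [array([613.2,  51.7]), array([15.6, 21.3]), np.float64(13.6)]
foot 1701 [537.9 -16.9  36.2] [array([565.2, -10.9]), array([217.9, 162.3]), np.float64(10.8)]
foot 162 [615.9  39.2  35.9] [array([618.5,  35.1]), array([97.6, 26.5]), np.float64(11.6)]
foot 69 [ 707.8 -172.1   36.4] [array([ 701.4, -170.9]), array([91.3, 32.5]), np.float64(7.3)]
scene
coltop 181 [622.6   3.  405.3] [array([620.5,   4.5]), array([33.8, 36.6]), np.float64(11.1)]
coltop 37 [624.7  43.9 408. ] [array([625.9,  44.1]), array([24.,  7.]), np.float64(20.3)]
coltop 1 [639.   54.2 415. ] [array([639. ,  54.2]), array([0., 0.]), np.float64(0.0)]
foot 1910 [580.8 -22.   35.9] [array([568.9, -12.7]), array([221.5, 164.3]), np.float64(10.9)]
foot 156 [ 670.5 -120.1   36.3] [array([ 679.9, -123.5]), array([105.6,  63.8]), np.float64(54.0)]
foot 43 [ 684.6 -140.2   33.2] [array([ 684.6, -140.7]), array([27.3, 18.1]), np.float64(20.8)]
knob [628.4 -66.  259.1]
knob2 [629.1 -77.8 256.5]
knob3 [627.6 -41.2 254.5]
pad [ 570.5 -132.1   77.9]
dish [ 696.7 -137.5   32.9]
jig [424.4 -56.   60.3]
A [594.6 150.7 184.4]
B [496.9 127.6 186.9]
bell [527.4 -11.1 337.3]
hand [627.   53.  435.1]
shaker [ 442.8 -391.9  188.9]
lime [ 635.8 -428.7  142.4]
tubcrate [876.1 179.3   9.3]
knob [639.3 -69.1 252.8]
k2 [643.1 -90.4 256.7]
pad [ 578.3 -133.    79.1]
coltop [620.    4.  404.6]
```

View pics/crop.png

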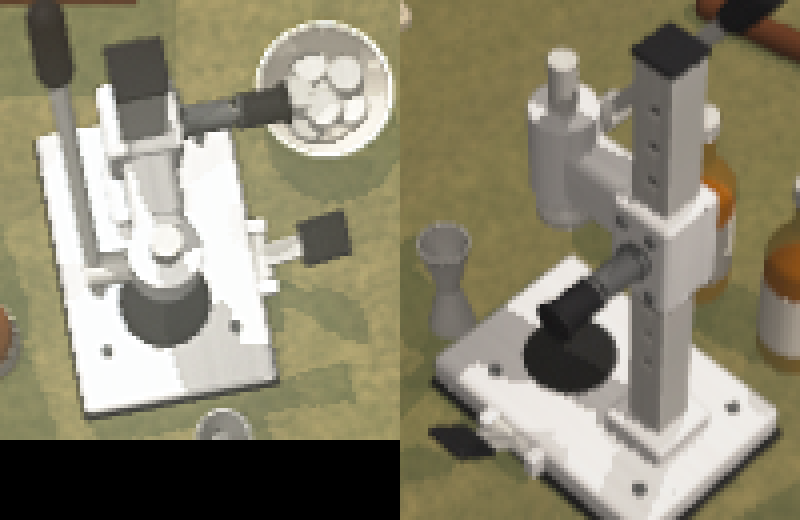

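Both views agree on the capper: column axis at about (619.5, 5) and yaw about +11°. Knob and paddle depths match the geometry in the text. Next I'll write a move planner.

```bash
cat > m.py <<'E'
from h import *
from scipy.spatial.transform import Rotation as R
Y=np.radians(11); O=np.array([619.5,5,0]); A=R.from_euler('z',Y).as_matrix()
def W(p): return O+A@np.array(p,float)
def C(p): return A.T@(np.array(p)-O)
def orient(T,sgn):
    t=np.radians(T); tx=A@[0,np.sin(t),-np.cos(t)]; ty=sgn*A[:,0]
    return np.stack([tx,ty,np.cross(tx,ty)],1)
def go(p,T=12,sgn=1,ahead=6):
    """p: capper coords wanted for the point `ahead` mm in front of the TCP"""
    s=read_state(); M=R.from_euler('xyz',s['tool_rot']).as_matrix(); G=orient(T,sgn)
    tcp=W(p)-ahead*G[:,0]; d=tcp-s['eef_pos']
    rv=R.from_matrix(M.T@G).as_rotvec(degrees=True)
    print('t',round(s['clock'],2),'turn',rv.round(1),'shift(now)',(M.T@d).round(1),'shift(goal axes)',(G.T@d).round(1),
     '\n tip capper',C(s['eef_pos']+25*M[:,0]).round(1),'grasp',C(s['eef_pos']+6*M[:,0]).round(1),'F',s['force'].round(1),'w',round(s['width'],1),'q',s['qpos'].round(2))
    return M
E
python3 - <<'E'
from m import *
for s in(1,-1): print(go([-70,-128,150],sgn=s,ahead=25))
E
```

```text
t 0.1 turn [-87.8   9.5  -9.2] shift(now) [  81.7 -385.8 -530.9] shift(goal axes) [ 163.   518.4 -377. ] 
 tip capper [-588.4 -535.8  230.5] grasp [-588.4 -535.9  249.5] F [-0.2 -0.  -0.3] w 85.5 q [ 1.28  0.63  0.04  1.52 -0.03  1.   -0.02]
[[-3.99184099e-04  2.21993784e-01 -9.75047999e-01]
 [ 1.64288075e-03 -9.75046615e-01 -2.21994141e-01]
 [-9.99998571e-01 -1.69050412e-03  2.45137907e-05]]
t 0.1 turn [91.5 -9.2 -9.5] shift(now) [  81.7 -385.8 -530.9] shift(goal axes) [ 163.  -518.4  377. ] 
 tip capper [-588.4 -535.8  230.5] grasp [-588.4 -535.9  249.5] F [-0.2 -0.  -0.3] w 85.5 q [ 1.28  0.63  0.04  1.52 -0.03  1.   -0.02]
[[-3.99184099e-04  2.21993784e-01 -9.75047999e-01]
 [ 1.64288075e-03 -9.75046615e-01 -2.21994141e-01]
 [-9.99998571e-01 -1.69050412e-03  2.45137907e-05]]
```

>>> {"method": "jog_arm", "body": {"series": [[[0,0,0],[-40,0,0],1],[[0,0,0],[-10,-32,-44],1],[[0,0,0],[0,-32,-44],1],[[0,0,0],[0,-32,-44],1],[[0,0,0],[0,-32,-44],1],[[0,0,0],[0,-32,-44],1],[[0,0,0],[0,-32,-44],1],[[0,0,0],[0,-32,-44],1]]}}

```text
clock: 1.1
eef_pos: [395.7, -345.5, 306.1]
tool_rot: [-0.999, 1.571, 2.366]
force: [0.9, -0.2, 0.1]
width: 0.4
```

>>> {"method": "jog_arm", "body": {"series": [[[0,0,0],[0,-32,-44],1],[[0,0,0],[0,-32,-44],1],[[-10,0,0],[0,0,0],1],[[-10,0,0],[0,0,0],1],[[-10,0,0],[0,0,0],1],[[-10,0,0],[0,0,0],1],[[-10,0,0],[0,0,0],1],[[-10,0,0],[0,0,0],1]]}}

```text
clock: 2.1
eef_pos: [466.2, -265.0, 306.0]
tool_rot: [-1.753, 1.57, 2.665]
force: [0.1, -0.8, -0.1]
width: -0.1
```

>>> {"method": "jog_arm", "body": {"series": [[[-10,0,0],[0,0,0],1],[[-10,0,0],[0,0,0],1],[[-8,0,0],[0,0,0],1],[[0,0,0],[0,0,0],1],[[0,0,0],[0,0,0],1]]}}

```text
clock: 2.72
eef_pos: [466.3, -265.1, 306.1]
tool_rot: [-2.191, 1.57, 2.708]
force: [0.5, -0.4, -0.1]
width: -0.1
```

Run:
```python
from m import *
go([-70,-130,150],ahead=25)
```

```text
t 2.73 turn [-0.3 12.  -0. ] shift(now) [ 131.6  131.4 -101.4] shift(goal axes) [149.7 131.9 -71.2] 
 tip capper [-201.9 -235.9  281.1] grasp [-201.9 -235.9  300.1] F [ 0.5 -0.4 -0.1] w -0.1 q [ 0.75  0.43 -0.42  1.76  0.21  0.99  0.44]
```

>>> {"method": "jog_arm", "body": {"series": [[[0,6,0],[0,0,0],1],[[0,6,0],[0,0,0],1],[[0,0,0],[30,33,-18],1],[[0,0,0],[30,33,-18],1],[[0,0,0],[30,33,-18],1],[[0,0,0],[30,33,-17],1],[[0,0,0],[30,0,0],1],[[0,0,0],[0,0,0],1]]}}

```text
clock: 3.72
eef_pos: [575.6, -140.4, 172.2]
tool_rot: [-3.117, 1.359, 1.784]
force: [-0.1, -0.5, 0.3]
width: 0.2
```

Run:
```python
from m import *
go([-70,-130,90],ahead=25)
d=grab('scene');e=grab('top')
b=cv2.resize(d['img'][60:280,150:380],None,fx=2.4,fy=2.4,interpolation=3)[:,:400]
o=np.zeros((540,800,3),np.uint8)
b=cv2.resize(d['img'][90:280,170:320],(400,507),interpolation=3);o[:507,:400]=b
a=cv2.resize(e['img'][100:250,190:310],(400,500),interpolation=3);o[:500,400:]=a
save(o,'pre')
```

```text
t 3.73 turn [-0.2 -0.1  0.3] shift(now) [56.3  1.1 13. ] shift(goal axes) [56.3  0.8 12.9] 
 tip capper [ -70.9 -129.1  147.8] grasp [ -70.8 -133.1  166.4] F [-0.1 -0.5  0.3] w 0.2 q [ 0.55  0.73 -0.43  1.67  0.12  0.88  0.32]
```

View pics/pre.png

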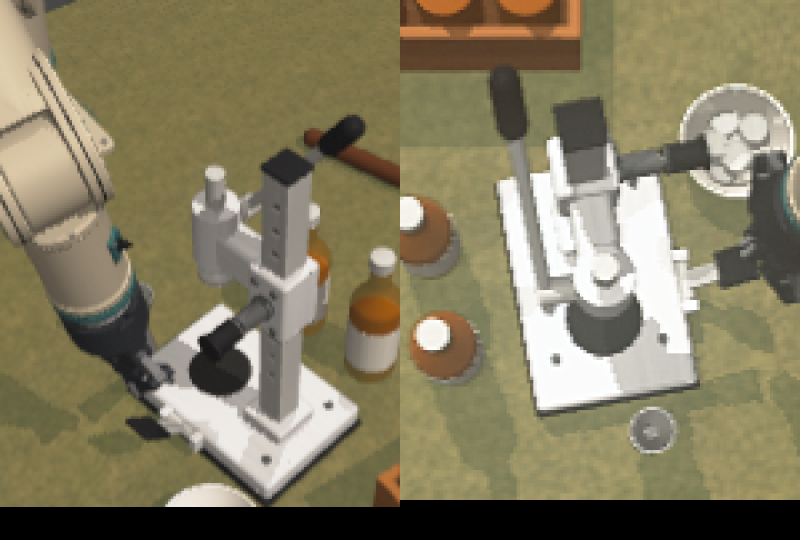

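The scene shows the shut fingertips directly above the black paddle (150,425 in the left pane), well clear of the knob. Pressing now.

>>> {"method": "jog_arm", "body": {"series": [[[0,0,0],[31,0,6.5],1],[[0,0,0],[31,0,6.5],1],[[0,0,0],[7,0,3.5],1],[[0,0,0],[7,0,3.5],1],[[0,0,0],[7,0,3.5],1],[[0,0,0],[7,0,3.5],1]]}}

```text
clock: 4.58
eef_pos: [581.1, -152.8, 83.6]
tool_rot: [3.116, 1.366, 1.73]
force: [0.0, -1.3, 4.1]
width: 0.0
```

Run:
```python
from m import *
go([-70,-142,32],ahead=25)
```

```text
t 4.58 turn [-0.4  0.3 -0.4] shift(now) [26.6 -2.3  5.2] shift(goal axes) [26.6 -2.2  5.3] 
 tip capper [ -67.6 -142.5   59.1] grasp [ -67.8 -146.3   77.7] F [ 0.  -1.3  4.1] w 0.0 q [ 0.54  0.86 -0.4   1.7   0.17  0.72  0.32]
```

>>> {"method": "jog_arm", "body": {"series": [[[0,0,0],[7,-1,1],1],[[0,0,0],[7,-1,1],1],[[0,0,0],[6,0,1],1],[[0,0,0],[6,0,1],1],[[0,0,0],[0,0,0],1]]}}

```text
clock: 5.2
eef_pos: [576.5, -147.9, 59.1]
tool_rot: [-3.139, 1.362, 1.763]
force: [-7.8, -3.7, 39.4]
width: 0.0
```

Run:
```python
from m import *
go([-70,-142,32],ahead=25)
```

```text
t 5.2 turn [-0.2  0.  -0. ] shift(now) [1.5 1.4 5.7] shift(goal axes) [1.5 1.4 5.7] 
 tip capper [ -71.4 -136.7   34.6] grasp [ -71.4 -140.7   53.2] F [-7.8 -3.7 39.4] w 0.0 q [ 0.53  0.89 -0.39  1.71  0.18  0.68  0.31]
```

>>> {"method": "jog_arm", "body": {"series": [[[0,0,0],[-10,0,0],1],[[0,0,0],[-40,0,0],1],[[0,0,0],[-50,0,0],1],[[0,0,0],[0,0,0],1]]}}

```text
clock: 5.7
eef_pos: [582.3, -169.2, 155.0]
tool_rot: [3.118, 1.364, 1.735]
force: [0.8, 1.1, -1.0]
width: 0.0
```

Run:
```python
from m import *
go([0,-81.5,340])
d=grab('scene');e=grab('top');P=cloud(e);Q=cloud(d)
for n,p in(('top',P),('scene',Q)):
    im=(e if n=='top' else d)['img']
    c=(p-O)@A; m=(abs(c[...,0]+70)<14)&(c[...,1]<-105)&(c[...,1]>-170)&(p[...,2]>15)&(p[...,2]<100)&(im.max(-1)<70)
    print(n,m.sum(),np.nanmedian(p[m][:,2]),np.nanpercentile(p[m][:,2],[10,90]))
    m=(abs(c[...,0])<14)&(c[...,1]<-62)&(c[...,1]>-102)&(p[...,2]>200)&(p[...,2]<270)
    q=c[m]; print('knob',m.sum(),np.percentile(q,[2,50,98],axis=0).round(1).tolist())
o=cv2.resize(d['img'][90:280,170:320],(474,600),interpolation=3)
save(o,'post')
```

```text
t 5.7 turn [-0.2  0.2 -0.3] shift(now) [-169.7   70.3 -118.8] shift(goal axes) [-169.8   69.7 -119.1] 
 tip capper [ -69.6 -158.8  130.6] grasp [ -69.7 -162.7  149.2] F [ 0.8  1.1 -1. ] w 0.0 q [ 0.59  0.77 -0.43  1.64  0.14  0.87  0.35]
top 6 34.07590429952734 [33.70133257 37.05146602]
knob 129 [[-12.6, -97.9, 243.3], [-3.1, -80.5, 253.1], [10.1, -63.0, 258.3]]
scene 122 33.80570746079661 [31.42520309 36.72798996]
knob 168 [[-10.3, -101.4, 235.5], [4.7, -87.0, 251.1], [12.4, -63.8, 257.8]]
```

View pics/post.png

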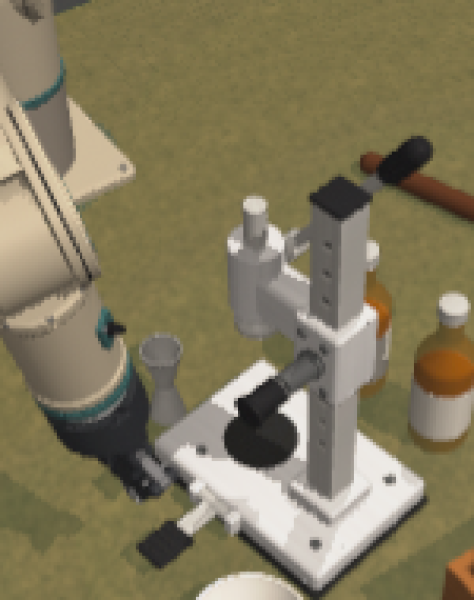

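Foot lever locked down: both depth views put the paddle at z≈34. Next is the knob.

>>> {"method": "jog_arm", "body": {"series": [[[0,0,0],[-55,0,0],-1],[[0,0,0],[-55,0,0],-1],[[0,0,0],[-40,0,0],-1],[[0,0,0],[0,35,0],-1],[[0,0,0],[0,35,0],-1],[[0,0,0],[0,0,0],-1]]}}

```text
clock: 6.55
eef_pos: [655.8, -183.1, 295.9]
tool_rot: [-3.13, 1.358, 1.775]
force: [-0.5, -0.0, -0.7]
width: 85.2
```

Run:
```python
from m import *
go([0,-97.7,332])
```

```text
t 6.55 turn [-0.  -0.2  0.1] shift(now) [-21.4   0.2 -99.4] shift(goal axes) [-21.7   0.2 -99.3] 
 tip capper [  -0.3 -186.3  271.5] grasp [  -0.3 -190.3  290.1] F [-0.5 -0.  -0.7] w 85.2 q [ 0.54  0.74 -0.45  1.26  0.1   1.29  0.35]
```

>>> {"method": "jog_arm", "body": {"series": [[[0,0,0],[-22,0,0],-1],[[0,0,0],[0,0,-50],-1],[[0,0,0],[0,0,-49],-1],[[0,0,0],[0,0,0],-1],[[0,0,0],[0,0,0],-1]]}}

```text
clock: 7.18
eef_pos: [636.6, -96.2, 339.8]
tool_rot: [-3.128, 1.362, 1.773]
force: [-0.1, -0.2, -0.5]
width: 85.4
```

Run:
```python
from m import *
go([0,-79,244])
d=grab('scene')
o=cv2.resize(d['img'][60:260,150:330],(540,600),interpolation=3)
save(o,'preknob')
```

```text
t 7.17 turn [-0.2  0.   0.1] shift(now) [92.6  2.7 -3.2] shift(goal axes) [92.6  2.5 -3.1] 
 tip capper [ -2.6 -97.4 315.4] grasp [  -2.5 -101.3  333.9] F [-0.1 -0.2 -0.5] w 85.4 q [ 0.46  0.63 -0.47  1.34  0.07  1.28  0.23]
```

View pics/preknob.png

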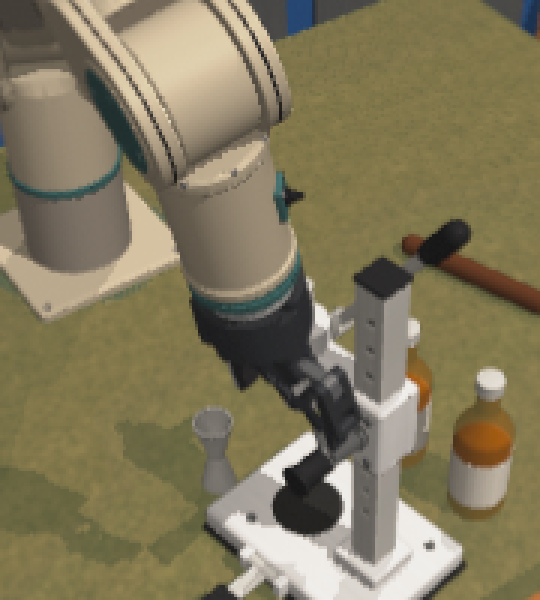

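The open gripper is poised over the knob (310,465) and clear of the column. Descending along the tool axis.

>>> {"method": "jog_arm", "body": {"series": [[[0,0,0],[30,1,-1],-1],[[0,0,0],[25,1,-1],-1],[[0,0,0],[20,0,-1],-1],[[0,0,0],[17,0,0],-1],[[0,0,0],[0,0,0],-1],[[0,0,0],[0,0,0],-1]]}}

```text
clock: 7.98
eef_pos: [636.0, -73.8, 252.2]
tool_rot: [3.137, 1.362, 1.754]
force: [-0.7, -0.3, -0.3]
width: 85.3
```

Run:
```python
from m import *
go([0,-79,244])
```

```text
t 7.97 turn [-0.2  0.  -0.1] shift(now) [ 2.3 -1.1  0.2] shift(goal axes) [ 2.3 -1.1  0.2] 
 tip capper [  1.2 -75.3 227.7] grasp [  1.1 -79.3 246.3] F [-0.7 -0.3 -0.3] w 85.3 q [ 0.43  0.69 -0.46  1.48  0.1   1.07  0.2 ]
```

>>> {"method": "jog_arm", "body": {"series": [[[0,0,0],[2,-1,0],-1],[[0,0,0],[0,0,0],0],[[0,0,0],[0,0,0],0.2],[[0,0,0],[0,0,0],1],[[0,0,0],[0,0,0],1],[[0,0,0],[0,0,0],1],[[0,0,0],[0,0,0],1]]}}

```text
clock: 8.85
eef_pos: [633.7, -73.2, 249.9]
tool_rot: [-3.134, 1.361, 1.767]
force: [-4.6, -0.9, 4.1]
width: 22.4
```

Run:
```python
from m import *
M=go([0,-79,244]); print('F tool',M.T@read_state()['force'])
d=grab('scene')
c=cv2.resize(d['img'][120:260,180:300],(514,600),interpolation=3)
save(c,'grip')
```

```text
t 8.85 turn [-0.2  0.   0.1] shift(now) [-0.2  1.   0.8] shift(goal axes) [-0.2  1.   0.8] 
 tip capper [ -1.  -74.3 225.4] grasp [ -1.  -78.2 244. ] F [-4.6 -0.9  4.1] w 22.4 q [ 0.43  0.69 -0.46  1.49  0.1   1.07  0.2 ]
F tool [-4.05438597 -4.65610256 -0.782947  ]
```

View pics/grip.png

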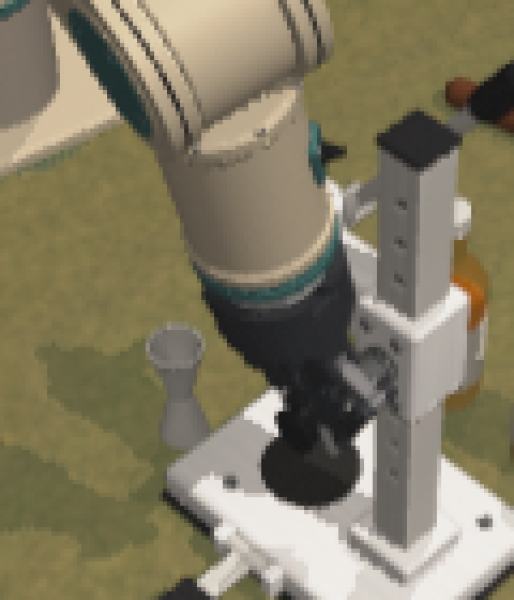

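Width 22.4 mm, so the knob is gripped. I'll unload the pin by about 1 mm, then pull along capper -y.

>>> {"method": "jog_arm", "body": {"series": [[[0,0,0],[-1,0.5,0],1],[[0,0,0],[-0.6,0,3],1],[[0,0,0],[-0.6,0,3],1],[[0,0,0],[-0.6,0,3],1],[[0,0,0],[-0.6,0,3],1],[[0,0,0],[0,0,0],1]]}}

```text
clock: 9.65
eef_pos: [635.0, -80.1, 249.7]
tool_rot: [-3.12, 1.353, 1.784]
force: [-6.7, 6.0, -0.2]
width: 22.5
```

Run:
```python
from m import *
M=go([0,-91,245]); print('F capper',A.T@read_state()['force'])
```

```text
t 9.65 turn [-0.  -0.5  0.3] shift(now) [-2.4  1.   5.3] shift(goal axes) [-2.4  1.   5.3] 
 tip capper [ -1.2 -81.1 225.2] grasp [ -1.1 -85.2 243.8] F [-6.7  6.  -0.2] w 22.5 q [ 0.44  0.7  -0.46  1.47  0.09  1.08  0.22]
F capper [-5.45049327  7.16809905 -0.2417652 ]
```

>>> {"method": "jog_arm", "body": {"series": [[[0,0,0],[-1.2,0,2],1],[[0,0,0],[-1.2,0,2],1],[[0,0,0],[-0.4,0,2],1],[[0,0,0],[0,0,0],1],[[0,0,0],[0,0,0],1]]}}

```text
clock: 10.28
eef_pos: [636.2, -86.3, 249.8]
tool_rot: [-3.117, 1.353, 1.788]
force: [-4.6, 8.1, -6.4]
width: 21.9
```

Run:
```python
from m import *
M=go([0,-91,245]); print('F capper',A.T@read_state()['force'])
```

```text
t 10.28 turn [-0.  -0.5  0.3] shift(now) [-0.9  1.1 -0.8] shift(goal axes) [-0.9  1.1 -0.8] 
 tip capper [ -1.2 -87.4 225.4] grasp [ -1.1 -91.5 244. ] F [-4.6  8.1 -6.4] w 21.9 q [ 0.45  0.71 -0.46  1.46  0.09  1.09  0.22]
F capper [-3.01830974  8.82180667 -6.370752  ]
```

Pulled 13.3 mm. The 8.8 N reading matches the spring near its end stop, and the arm now carries the head. Raising.

>>> {"method": "jog_arm", "body": {"series": [[[0,0,0],[-3.9,0,-0.8],1],[[0,0,0],[-3.9,0,-0.8],1],[[0,0,0],[-3.9,0,-0.8],1],[[0,0,0],[-3.9,0,-0.8],1],[[0,0,0],[-3.9,0,-0.8],1],[[0,0,0],[0,0,0],1]]}}

```text
clock: 11.02
eef_pos: [636.2, -86.5, 269.9]
tool_rot: [-3.117, 1.353, 1.788]
force: [-5.0, 8.3, -6.3]
width: 21.9
```

Run:
```python
from m import *
M=go([0,-91,274]); print('F capper',A.T@read_state()['force'])
```

```text
t 11.03 turn [ 0.  -0.5  0.3] shift(now) [-9.5  1.  -2.9] shift(goal axes) [-9.5  1.1 -2.8] 
 tip capper [ -1.2 -87.6 245.5] grasp [ -1.1 -91.7 264.1] F [-5.   8.3 -6.3] w 21.9 q [ 0.45  0.69 -0.46  1.44  0.09  1.13  0.22]
F capper [-3.36749277  9.10871786 -6.25511185]
```

>>> {"method": "jog_arm", "body": {"series": [[[0,0,0],[-3.3,0,-0.7],1],[[0,0,0],[-3.3,0,-0.7],1],[[0,0,0],[-3.3,0,-0.7],1],[[0,0,0],[0,0,0],1],[[0,0,0],[0.6,0,-3],1],[[0,0,0],[0.6,0,-3],1],[[0,0,0],[0,0,0],1]]}}

```text
clock: 11.9
eef_pos: [635.2, -81.1, 280.1]
tool_rot: [-3.117, 1.354, 1.787]
force: [-4.6, 6.0, -5.9]
width: 22.3
```

Run:
```python
from m import *
M=go([0,-79,274]); print('F capper',A.T@read_state()['force'])
```

```text
t 11.9 turn [-0.  -0.4  0.3] shift(now) [ 1.7  1.  -7. ] shift(goal axes) [ 1.7  1.  -7. ] 
 tip capper [ -1.2 -82.1 255.6] grasp [ -1.1 -86.2 274.2] F [-4.6  6.  -5.9] w 22.3 q [ 0.44  0.67 -0.47  1.44  0.08  1.15  0.22]
F capper [-3.40279453  6.78360448 -5.89784458]
```

The pin has passed the 10.5 mm face depth, so it is entering the hole. Letting it go fully home.

>>> {"method": "jog_arm", "body": {"series": [[[0,0,0],[0.6,0,-3],1],[[0,0,0],[0.6,0,-3],1],[[0,0,0],[0.6,0,-3],1],[[0,0,0],[0.6,0,-3],1],[[0,0,0],[0,0,0],1],[[0,0,0],[0,0,0],1]]}}

```text
clock: 12.65
eef_pos: [633.7, -73.2, 281.0]
tool_rot: [-3.124, 1.36, 1.777]
force: [-4.1, 1.9, -6.7]
width: 22.2
```

Run:
```python
from m import *
M=go([0,-78.2,274]); print('F capper',A.T@read_state()['force'])
d=grab('scene');e=grab('top')
for n,dd in(('s',d),('t',e)):
    p=cloud(dd);c=(p-O)@A
    m=(abs(c[...,0]+70)<14)&(c[...,1]<-115)&(c[...,1]>-170)&(p[...,2]>15)&(p[...,2]<100)&(dd['img'].max(-1)<70)
    print('paddle z',m.sum(),np.nanmedian(p[m][:,2]))
o=np.zeros((500,800,3),np.uint8)
o[:,:400]=cv2.resize(d['img'][110:272,190:320],(400,500),interpolation=3);o[:,400:]=cv2.resize(e['img'][100:250,190:310],(400,500),interpolation=3)
save(o,'home')
```

```text
t 12.65 turn [-0.2 -0.1  0.2] shift(now) [1.1 1.  0.2] shift(goal axes) [1.1 1.  0.2] 
 tip capper [ -1.1 -74.3 256.5] grasp [ -1.  -78.2 275.1] F [-4.1  1.9 -6.7] w 22.2 q [ 0.43  0.67 -0.46  1.45  0.08  1.14  0.2 ]
F capper [-3.69034166  2.64009371 -6.73482202]
paddle z 126 33.91515146625227
paddle z 0 nan
  return np.nanmean(a, axis, out=out, keepdims=keepdims)
```

View pics/home.png

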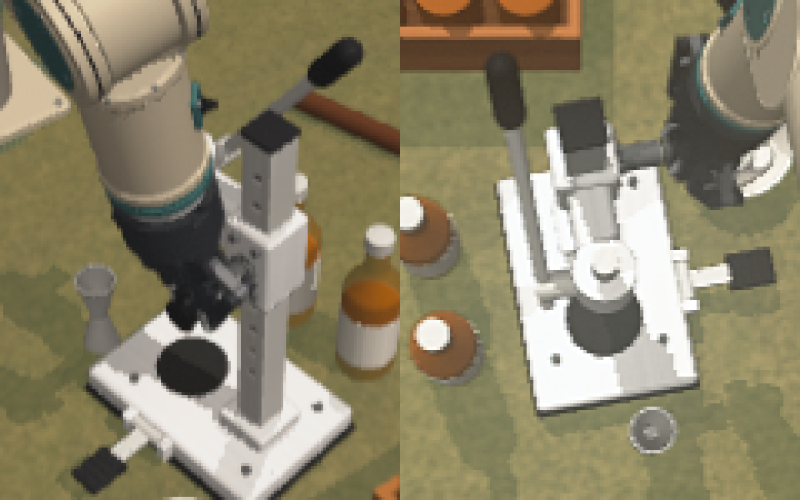

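TCP is back at its gripped y, and the 2.6 N pull is below the 5 N home spring force, so the pin is seated. I'll press slightly further inward as a check.

>>> {"method": "jog_arm", "body": {"series": [[[0,0,0],[0.4,0,-2],1],[[0,0,0],[0.4,0,-2],1],[[0,0,0],[0.4,0,-1],1],[[0,0,0],[0,0,0],1],[[0,0,0],[0,0,0],1]]}}

```text
clock: 13.38
eef_pos: [633.7, -73.1, 281.0]
tool_rot: [-3.131, 1.367, 1.767]
force: [-3.8, -5.5, -6.1]
width: 21.8
```

Run:
```python
from m import *
M=go([0,-78.2,274]); print('F capper',A.T@read_state()['force'])
d=grab('scene');c=load('scene');p=(cloud(d)-O)@A
# sleeve top height on the column: white pixels near column sides at the sleeve
m=(abs(p[...,0])<26)&(abs(p[...,1])<26)&((abs(p[...,0])>18)|(abs(p[...,1])>18))&(p[...,2]>240)&(p[...,2]<345)
print('sleeve z range',np.nanpercentile(p[m][:,2],[1,99]))
```

```text
t 13.38 turn [-0.4  0.3  0.1] shift(now) [1.1 1.  0.3] shift(goal axes) [1.1 1.  0.3] 
 tip capper [ -1.  -74.3 256.6] grasp [ -1.  -78.1 275.2] F [-3.8 -5.5 -6.1] w 21.8 q [ 0.43  0.66 -0.46  1.45  0.09  1.13  0.19]
F capper [-4.76881474 -4.71388048 -6.09569223]
sleeve z range [241.88859788 316.11464872]
```

Extra push moved the TCP only 0.1 mm while the force reversed (+2.6 to -4.7 N), so the pin is at its hard stop. The sleeve top at z≈316 also fits head 0.060.

```bash
python3 -c "
from cell import *
print(finish_job())"
```

```text
the job is handed in; nothing more can be done
None
```

The capper is set one hole higher, and I handed the job in at about 13.4 s with the gripper still holding the knob; `finish_job()` gives no verdict.

I pressed the foot lever to its stop with the shut fingertips and backed off. I then gripped the knob from above, pulled the plunger about 13 mm, raised the head 30 mm and let the pin go in.

Last checks:
- **Foot lever:** the paddle's upper face stood at z ≈ 34 mm (level) after release, and again just before hand-in in the scene view. The top view gave no paddle reading in that last check because my depth filter caught no points, though its picture shows the lever down.
- **Pin:** the tool came back to within 0.1 mm of where it first gripped the knob along the pull direction. A further push turned the force from +2.6 to −4.7 N without moving it, so the pin is at its stop.
- **Head:** the gripper stood about 31 mm higher than at first grip, which allows for the pin's 1 mm of play. The sleeve top measured about 316 mm, against about 315 expected.
- **Grip:** the fingers stood at 21.8 mm on the 24 mm knob. I took the difference as pad compression.
- **Bystanders:** the bottles, jigger and dish looked unmoved in the last picture. I did not re-measure any bystander, and the shaker, tub and most of the muddler were outside that crop.

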